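# Take one cup off the nested stack

## Robot

A 6-joint arm with a two-finger parallel gripper is mounted at the origin on a cart in front of the work surface, level with it; the furniture and walls round the work are solid. World frame = base frame: x ahead of the robot, y to its left, z up, the work surface at z = 0. Lengths are in mm, angles in rad, forces in N, time in s.
With the tool pointing down it reaches from about 325 to 775 mm from the base axis. Payload 5.5 kg.
Tool frame: the origin (TCP) lies at the very end of the fingers, on their centre line; the grasp point (between the pads) lies 19 mm behind it (tcp_to_grasp is the distance from the TCP to the grasp point, in mm); z points along the fingers, x is the direction in which the jaws open and shut, and the axes are right-handed (so a half turn about z gives the same grasp; the last joint's range is limited). The gripper opens to 85 mm and grips with 20 to 120 N. Pads are 22 mm wide; open, the fingers measure 114 mm over their backs; the gripper's body (76 mm by 85 mm) begins 54 mm behind the grasp point. The pads swing forward as they close: fully open they stand 13 mm farther back than shut.
Start: joints at [1.11, 0.091, 1.231, -0, 1.82, -0.057], TCP at [235.755, 551.757, 231.275] pointing down, gripper open.
Joint ranges: [-2.87, 2.87], [-0.86, 2.18], [0.17, 2.46], [-1.51, 4.65], [0.06, 2.69], [-2.65, 2.65]. Speed limits (rad/s): [2.57, 2.57, 3.01, 3.14, 3.14, 3.14].

## Interface

Orientations are given as [roll, pitch, yaw] about the fixed x, y, z axes, in that order (R = Rz(yaw) Ry(pitch) Rx(roll)).
In Python, from cell import * gives the robot as it stands. The module is installed in compiled form; this text tells all that it offers.
- The arm moves only by the tool jog_arm, never from a script. Its argument "steps" is one flat list of numbers, 4 for each row, row after row: the shift along the world's x, y, z in cm, then the turn about the world's z in rad. In form: [tx, ty, tz, roll, tx, ty, tz, roll, ...]. A call has 1 to 5 rows; each row shifts and turns the pose as measured when the row begins; what a row does not reach is not made up. A row lasts 1/10 s, in which the tool goes at most 50 mm and 8.59 degrees, less where a joint would pass 70% of its speed; a pose out of reach is approached as far as the arm can. A call with a gripper value outside its range is refused whole. "grip" is the opening in per cent of the stroke, from 0 (shut) to 100 (fully open), set as the call begins (left out, the last holds). The fingers move at their own pace and stop on an object; the grip force is fixed at half the most. Time passes only in rows, so rows that do not move let the fingers close. It gives the time, the measured TCP pose, the force and the opening at its end, in the units of the state.
- read_state(): the state, without advancing time (a new reading comes with each control period).
- capture(name): name is "scene" or "top"; returns the picture (420x560x3 uint8, red, green, blue); there is no depth.
- camera_info(name): a dict with "fov_y" (degrees; the focal length in pixels is half the picture's height over the tangent of half this angle, whatever the lens; pixels are square), "cx", "cy" (the principal point, pixels), "camera_from_world" (4x4, takes a point from world to camera coordinates). Camera axes: x right, y up, looking along -z (the intrinsics and any distortion apply to the point x, -y, -z); pixel columns grow to the right and rows downward; lengths in mm; the calibration is good to about 2 mm. A picture is of the moment at which its call begins. camera_info takes no time and is no camera call.
- hand_in(): hands the job in, once; it reports no verdict.
The state is a dict: "time": time; "joint_positions": joint angles; "dq": joint speeds; "tau": joint torques, N m; "position": TCP position; "eef_rot": TCP orientation; "ft_force": force on the tool from outside, world axes, zero at the start; "ft_torque": the same for the moment, N m; "finger_gap": finger opening in mm.
Only numpy, scipy, OpenCV 4.12 (cv2) and the standard library are available. Lean on these libraries where they do the work, as an engineer would, in place of code of your own. Each camera call takes 0.05 s, during which the arm holds its last target. There are 200 camera calls.

## Task

Take only the top cup from the stack of three nested orange cups and stand it gently upright in the middle of the round green mat, where it will catch the waste from the eyelet punch. The other two orange cups must stay where they are, still nested, and the blue cups are not to be disturbed.

Things in the scene. Friction and masses are not known exactly. Their poses are not given: they have to be found in the camera images.
- orange_top: Top one of three nested orange plastic cups, to be moved; 40 g, 56 mm tall, open at the top, 26 mm deep. Below, a solid foot 26 mm tall, 39 to 42 mm across; above, a band 30 mm tall, 53 mm across at its foot, 57 mm at the rim, wall 3 mm. Origin: centre of underside, z up. The foot sits loosely in the cup below, so only the band shows; fingers reaching lower also take the next cup. Stack's top rim: z = 116 mm.
- orange_next: The next orange cup, directly under the top one and of the same shape, to be left in place. It stands in a third orange cup, which stands on the table. Each cup sits 30 mm above the one below, its foot on that one's inner floor, with about 4 mm play sideways; the upper one must rise 26 mm to come free. Origin: centre of its underside, z up.
- mat: The round green mat, 100 mm across and 8 mm thick and flat, fixed to the table. Origin: centre of its underside, on the table top; z up.
- blue_top: The top one of a separate stack of two nested blue cups of the same shape and nesting (its rim is 86 mm high), a bystander to be left alone; the mat and the two stacks change places with one another. Origin: centre of the underside of its foot.
Things that resemble listed ones, but are neither listed nor needed, are in the scene too. What is shaped like the orange_top but turquoise or yellow is not meant.

How it is judged (in metres and radians):
On the way:
1. the top orange cup is lifted clear of the next one, which stays in the stack (z of orange_top in the frame of orange_next above 0.062 m and distance of orange_next from where it was at the start of the episode below 0.02 m), for 0.1 s.
At the end, for the whole second after the job is handed in: The top orange cup stands upright (within 10 degrees) and still on the green mat, its centre within 20 mm of the mat's centre; the next orange cup and the top blue cup are upright (within 10 degrees) and within 20 mm of where they started (horizontal distance between orange_top and mat below 0.02 m and z of orange_top in the frame of mat between 0.003 and 0.014 m and angle between each of orange_top, orange_next, blue_top's own z axis and vertical below 0.17 rad and linear speed of orange_top below 0.02 m/s and distance of each of orange_next, blue_top from where it was at the start of the episode below 0.02 m); the robot touches nothing.
It fails at once if the next orange cup is dragged up or pushed more than 20 mm (distance of orange_next from where it was at the start of the episode above 0.02 m).
It fails at once if the top blue cup is moved more than 20 mm (distance of blue_top from where it was at the start of the episode above 0.02 m).
It fails at once if the top orange cup is dropped or thrown (it falls freely more than about 15 mm above the mat or table instead of being set down) (contact force between orange_top and the fingers below 0.05 N and height (world z) of orange_top above 0.023 m and horizontal distance between orange_top and orange_next above 0.1 m and linear speed of orange_top above 0.25 m/s).
It also fails if it takes over 42 s, if anything falls off the work surface, if the arm or the gripper's body presses on something with over 40 N, if the wrist force passes 120 N, or if a joint passes its speed limit or range.

## Working session

There is one attempt and no reset: what is moved stays moved. The work goes in short steps, Python scripts to look and compute and a tool call to move; the robot and the scene stay as the last step left them, time stands still between calls to the robot, and variables do not carry over. Pictures are saved under pics/ and viewed, on a budget of 10 in all, crops included, one or two more only if the job needs it, and the job is handed in when it is done.

Besides the shell and the picture viewer there is one more tool, called after "Request:" by a JSON object that holds its "name" and its "arguments", one argument or row to a line. jog_arm: Moves the arm, as the interface text tells. Its arguments: {"type":"object","properties":{"steps":{"type":"array","items":{"type":"number"}},"grip":{"type":"number"}},"required":["steps"]}

```bash
mkdir -p pics
python3 - <<'E'
from cell import *
import cv2
for n in ("scene","top"):
    cv2.imwrite(f"pics/{n}0.png",cv2.cvtColor(capture(n),cv2.COLOR_RGB2BGR)); print(n,camera_info(n))
print(read_state())
E
```

```text
scene {'fov_y': 42.31336607920612, 'cx': 280.6663990828708, 'cy': 214.88228769892655, 'camera_from_world': array([[ 7.92731366e-01, -6.09425343e-01,  1.33316798e-02,
        -2.71018259e+02],
       [ 3.47469570e-01,  4.69736527e-01,  8.11549440e-01,
        -2.94815465e+02],
       [-5.00841172e-01, -6.38708342e-01,  5.84131641e-01,
        -5.60874387e+02],
       [ 0.00000000e+00,  0.00000000e+00,  0.00000000e+00,
         1.00000000e+00]])}
top {'fov_y': 51.39061443365249, 'cx': 278.15820474250825, 'cy': 215.5654738136269, 'camera_from_world': array([[ 1.67185643e-03, -9.99995476e-01,  2.50049050e-03,
         1.40073108e+02],
       [ 9.79588467e-01,  2.14034486e-03,  2.01002123e-01,
        -4.73941871e+02],
       [-2.01006566e-01,  2.11340497e-03,  9.79587614e-01,
        -8.45958887e+02],
       [ 0.00000000e+00,  0.00000000e+00,  0.00000000e+00,
         1.00000000e+00]])}
{'time': 0.1, 'joint_positions': array([ 1.11024958e+00,  9.18168597e-02,  1.23177539e+00,  4.45432235e-06,
        1.81981993e+00, -5.66917299e-02]), 'dq': array([-0.00097433, -0.0016923 , -0.004588  , -0.0020048 , -0.00169264,
       -0.00072054]), 'tau': array([ 2.78112595e-03, -4.60213494e+01, -4.19221151e+01, -6.64665140e-05,
        1.05218808e-02, -2.33182391e-06]), 'position': array([235.65977719, 551.50054129, 230.23841359]), 'eef_rot': array([-3.14148524e+00,  1.81635712e-03,  1.16694251e+00]), 'ft_force': array([ 0.21954872, -0.07634766,  0.38671354]), 'ft_torque': array([ 0.01518762,  0.00782538, -0.02749133]), 'finger_gap': 85.31332096698054}
```

View pics/scene0.png

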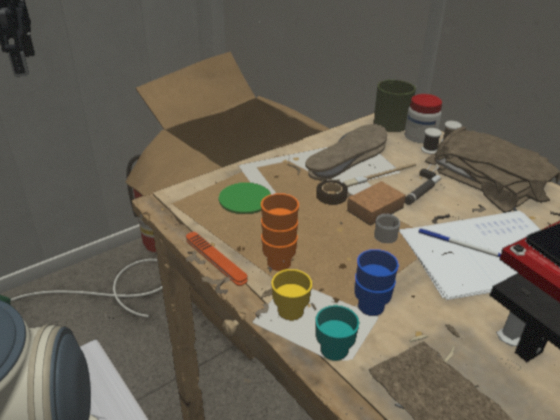

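View pics/top0.png

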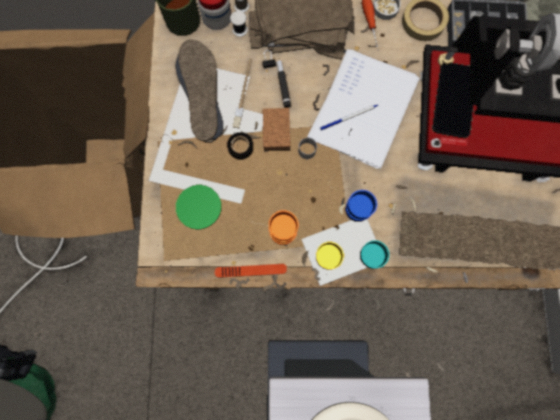

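The scene view shows the orange stack at (280,230), the mat at (245,197) and the blue stack at (376,280). In the top view the orange rim is at (283,227), the mat at (198,206), the blue rim at (361,206), yellow at (329,256) and turquoise at (374,254).

```bash
cat > h.py <<'E'
import numpy as np, cv2
from cell import *
def ray(n,uv,z):
    c=camera_info(n);f=210/np.tan(np.radians(c['fov_y']/2));T=c['camera_from_world'];R=T[:3,:3];o=-R.T@T[:3,3]
    uv=np.atleast_2d(uv).astype(float)
    d=np.c_[(uv[:,0]-c['cx'])/f,-(uv[:,1]-c['cy'])/f,-np.ones(len(uv))]@R
    return o+d*((z-o[2])/d[:,2])[:,None]
def blob(img,hl,hh,near,s=110,v=50):
    m=cv2.inRange(cv2.cvtColor(img,cv2.COLOR_RGB2HSV),(hl,s,v),(hh,255,255))
    cs=cv2.findContours(m,cv2.RETR_EXTERNAL,cv2.CHAIN_APPROX_NONE)[0]
    cs=[c for c in cs if cv2.contourArea(c)>60]
    return min(cs,key=lambda c:np.hypot(*(c[:,0].mean(0)-near)))[:,0]
def circ(n,c,z):
    p=ray(n,c,z)[:,:2].astype(np.float32); e=cv2.fitEllipse(p); return np.round(e[0],1),np.round(e[1],1)
E
python3 - <<'E'
from h import *
t=capture("top");s=capture("scene")
for nm,hl,hh,pt,ps,z in (("orange",5,18,(283,227),(280,230),116),("mat",45,80,(198,206),(245,197),8),("blue",105,130,(361,206),(376,280),86),("yellow",20,35,(329,256),(291,295),56),("turq",80,100,(374,254),(337,332),56)):
    b=blob(t,hl,hh,pt); print(nm,"top",b.min(0),b.max(0),circ("top",b,z))
    b=blob(s,hl,hh,ps); print("  scene",b.min(0),b.max(0),circ("scene",b,z) if nm=="mat" else "")
    # rim: leftmost/rightmost points in scene near the top; upper half of contour fit
    if nm!="mat":
        w=b.max(0)[0]-b.min(0)[0]; top=b[b[:,1]<b[:,1].min()+0.33*w]; print("  scene upper rim",circ("scene",top,z))
E
```

```text
orange top [265 201] [300 246] (array([441.1, 133.9]), array([63.9, 79.6]))
  scene [260 192] [299 271] 
  scene upper rim (array([438.9, 131.3]), array([57.2, 73. ]))
mat top [176 185] [220 228] (array([501.3, 313.4]), array([93.4, 95.1]))
  scene [219 183] [269 211] (array([498.1, 317.6]), array([87.3, 95.2]))
blue top [346 190] [376 220] (array([487.5, -21.5]), array([52.7, 64.5]))
  scene [356 250] [397 314] 
  scene upper rim (array([491.3, -20.9]), array([50. , 53.4]))
yellow top [316 242] [343 268] (array([391.8,  39.1]), array([51.6, 53.5]))
  scene [271 268] [312 319] 
  scene upper rim (array([394. ,  44.3]), array([51.9, 56.5]))
turq top [361 241] [388 267] (array([393.9, -50.9]), array([51.4, 54.7]))
  scene [316 306] [358 359] 
  scene upper rim (array([394.3, -48.4]), array([49.9, 53.5]))
```

Run:
```python
from h import *
t=capture("top");s=capture("scene")
for sat in (170,200,225):
    b=blob(t,3,18,(283,227),sat,80); print(sat,b.min(0),b.max(0),circ("top",b,116))
cr=lambda im,x,y,r:cv2.resize(im[y-r:y+r,x-r:x+r],(390,390),interpolation=cv2.INTER_CUBIC)
cv2.imwrite("pics/crop1.png",cv2.cvtColor(np.hstack([cr(t,283,227,30),cr(s,280,230,45)]),cv2.COLOR_RGB2BGR))
c=camera_info
```

```text
170 [269 211] [297 243] (array([438.3, 132.3]), array([52.8, 62.6]))
200 [240 265] [284 274] (array([358. , 172.2]), array([ 12. , 101.8]))Traceback (most recent call last):
  File "<stdin>", line 4, in <module>
  File "h.py", line 12, in blob
    return min(cs,key=lambda c:np.hypot(*(c[:,0].mean(0)-near)))[:,0]
           ~~~^^^^^^^^^^^^^^^^^^^^^^^^^^^^^^^^^^^^^^^^^^^^^^^^^^
ValueError: min() iterable argument is empty
```

Run:
```python
from h import *
t=capture("top");s=capture("scene")
print(ray("top",[(283,210.3),(268.2,226),(297.8,226),(283,226)],116).round(1))
print(ray("scene",[(280,192),(260,205),(299,205),(280,205)],116).round(1))
cr=lambda im,x,y,r:cv2.resize(im[y-r:y+r,x-r:x+r],(390,390),interpolation=cv2.INTER_CUBIC)
cv2.imwrite("pics/crop1.png",cv2.cvtColor(np.hstack([cr(t,283,227,30),cr(s,280,230,45)]),cv2.COLOR_RGB2BGR))
```

```text
[[469.9 132.  116. ]
 [439.6 159.8 116. ]
 [439.8 104.2 116. ]
 [439.7 132.  116. ]]
[[461.6 159.9 116. ]
 [416.8 149.8 116. ]
 [462.9 115.7 116. ]
 [440.4 132.4 116. ]]
```

View pics/crop1.png

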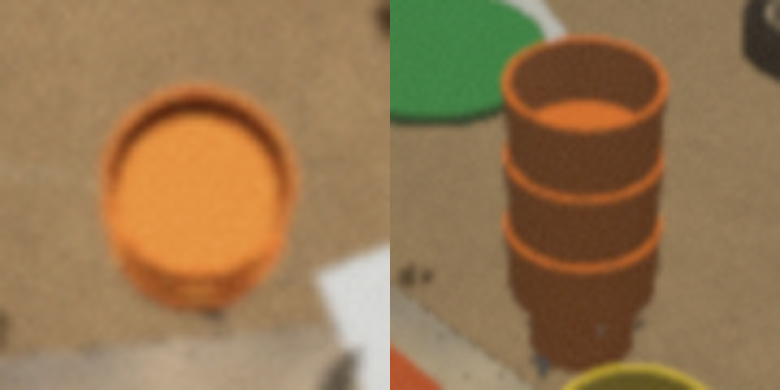

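The crop puts the rim centre at (284,225) in the top view and (280,204) in the scene view. Cast to z=116, both give about (441,132), so they agree. The mat is at about (500,315).

Request:
{"name": "jog_arm", "arguments": {
  "steps": [2, -4, 0, -0.12, 2, -4, 0, -0.12, 2, -4, 0, -0.12, 2, -4, 0, -0.12, 2, -4, 0, -0.12],
  "grip": 100
}}

```text
time: 0.9
position: [334.8, 349.0, 228.1]
eef_rot: [-3.141, 0.003, 0.555]
ft_force: [1.5, -0.8, 0.4]
finger_gap: 85.5
```

Request:
{"name": "jog_arm", "arguments": {
  "steps": [2, -4, 0, 0, 2, -4, 0, 0, 2, -4, 0, 0, 2, -4, 0, 0, 2, -4, 0, 0]
}}

```text
time: 1.4
position: [436.9, 140.4, 229.4]
eef_rot: [-3.141, -0.002, 0.552]
ft_force: [0.6, 1.0, 0.7]
finger_gap: 85.5
```

Request:
{"name": "jog_arm", "arguments": {
  "steps": [0.4, -0.8, -3, 0, 0, 0, -3, 0, 0, 0, -2, 0, 0, 0, 0, 0]
}}

```text
time: 1.8
position: [443.6, 125.2, 148.5]
eef_rot: [3.139, -0.005, 0.541]
ft_force: [-0.3, 0.3, 0.2]
finger_gap: 85.7
```

Run:
```python
from h import *
t=capture("top");s=capture("scene");print(read_state()['position'])
cr=lambda im,x,y,r:cv2.resize(im[y-r:y+r,x-r:x+r],(390,390),interpolation=cv2.INTER_CUBIC)
cv2.imwrite("pics/c2.png",cv2.cvtColor(np.hstack([cr(t,283,227,65),cr(s,280,200,65)]),cv2.COLOR_RGB2BGR))
```

```text
[444.81818028 125.8984035  151.85609427]
```

View pics/c2.png

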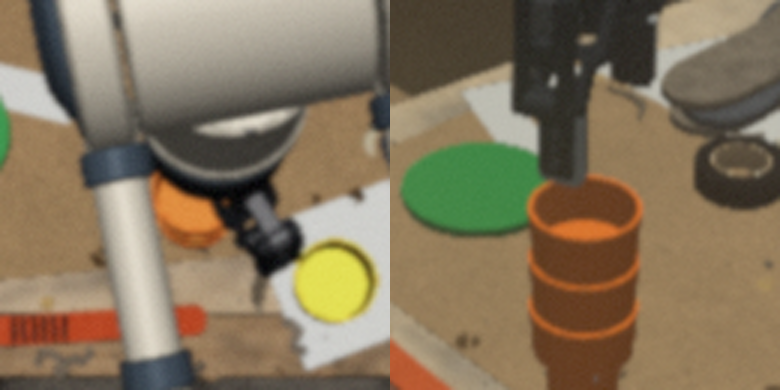

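The scene crop shows the near fingertip at about (273,195), in front of the rim; the far finger sits behind and to the right. I'll compare that with the projection before descending.

Run:
```python
from h import *
st=read_state();p=st['position'];y=st['eef_rot'][2];d=np.array([np.cos(y),np.sin(y),0]);print(p,y)
c=camera_info("scene");f=210/np.tan(np.radians(c['fov_y']/2));T=c['camera_from_world']
for k in (-57,-43,43,57):
  for dz in (0,13):
    q=T[:3,:3]@(p+k*d+[0,0,dz])+T[:3,3];print(k,dz,c['cx']-f*q[0]/q[2],c['cy']+f*q[1]/q[2])
```

```text
[444.81818028 125.8984035  151.85609427] 0.5418508476856236
-57 0 270.3668869921548 206.47308642700432
-57 13 270.3887387943341 198.4836273950744
-43 0 274.2461304296783 201.07073771931005
-43 13 274.3077367460624 193.14087902464604
43 0 295.83875449549186 171.00021324814043
43 13 296.10020090832745 163.43133239443915
57 0 299.02813434053587 166.55858890521966
57 13 299.3160206746691 159.04722297977725
```

The projection matches the image, so the tool pose is trustworthy. I'll correct x/y and descend.

Request:
{"name": "jog_arm", "arguments": {
  "steps": [-0.3, 0.6, 0, 0, 0, 0, 0, 0, 0, 0, -2.5, 0, 0, 0, -2, 0, 0, 0, 0, 0]
}}

```text
time: 2.4
position: [444.6, 135.0, 114.3]
eef_rot: [3.133, -0.023, 0.545]
ft_force: [-0.8, -0.3, -0.1]
finger_gap: 85.5
```

Run:
```python
from h import *
for _ in range(3):
    s=capture("scene");st=read_state();print(st['position'],st['ft_force'])
```

```text
[445.16579748 135.10790779 115.86770114] [ 0.15049508 -0.65040764  0.01761223]
[445.64941018 135.11553676 116.83068048] [0.23618306 0.37632649 0.67291005]
[445.93709887 135.09241932 117.28647273] [-1.18423246  0.46862284  0.5384258 ]
```

Request:
{"name": "jog_arm", "arguments": {
  "steps": [-0.5, -0.3, -1.5, 0, 0, 0, -1.3, 0, 0, 0, 0, 0, 0, 0, 0, 0, 0, 0, 0, 0]
}}

```text
time: 3.05
position: [443.8, 133.0, 94.5]
eef_rot: [3.129, -0.036, 0.545]
ft_force: [0.1, 0.0, 0.0]
finger_gap: 85.8
```

Run:
```python
from h import *
for _ in range(3):
    s=capture("scene");st=read_state();print(st['position'],st['eef_rot'])
```

```text
[444.01008545 132.9868498   94.78309139] [ 3.1284188  -0.03601206  0.54536553]
[443.94480656 133.00117122  94.65779449] [ 3.12848717 -0.03585768  0.54541892]
[443.87027115 132.97896011  94.54499727] [ 3.12857176 -0.03573814  0.54540217]
```

Request:
{"name": "jog_arm", "arguments": {
  "steps": [-0.2, 0, -1.1, 0, 0, 0, 0, 0, 0, 0, 0, 0]
}}

```text
time: 3.5
position: [441.8, 133.0, 82.8]
eef_rot: [3.128, -0.036, 0.545]
ft_force: [-0.6, 0.5, -0.4]
finger_gap: 85.2
```

Run:
```python
from h import *
s=capture("scene");st=read_state();print(st['position'],st['eef_rot'],st['ft_force'])
t=capture("top")
cr=lambda im,x,y,r:cv2.resize(im[y-r:y+r,x-r:x+r],(390,390),interpolation=cv2.INTER_CUBIC)
cv2.imwrite("pics/c3.png",cv2.cvtColor(np.hstack([cr(t,283,227,45),cr(s,280,215,45)]),cv2.COLOR_RGB2BGR))
```

```text
[441.59857403 132.97601819  82.48960159] [ 3.12872024 -0.03528307  0.54543229] [ 0.39932415 -0.50142803  0.15287279]
```

View pics/c3.png

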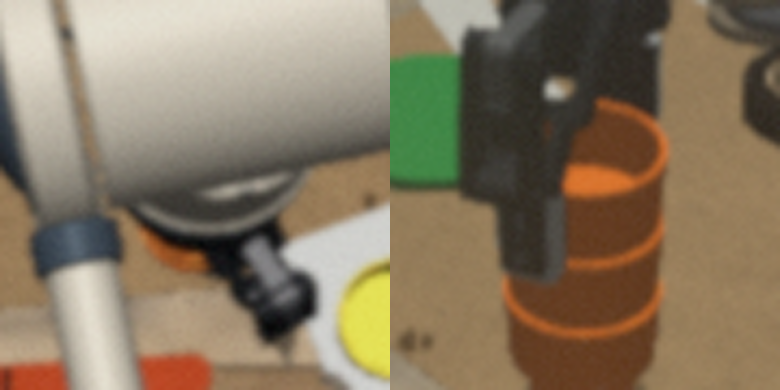

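The near fingertip's lower edge is at about scene (267,234). I'll check its height against the next cup's rim at z=86 before closing.

Run:
```python
from h import *
st=read_state();p=st['position'];y=st['eef_rot'][2];d=np.array([np.cos(y),np.sin(y),0]);n=np.array([-d[1],d[0],0])
c=camera_info("scene");f=210/np.tan(np.radians(c['fov_y']/2));T=c['camera_from_world']
def pr(x):
    q=T[:3,:3]@x+T[:3,3];return (int(q[0]*0+c['cx']-f*q[0]/q[2]),round(c['cy']+f*q[1]/q[2],1))
for k in (-57,-50,-43):
  for w in (-11,11):
    print(k,w,[ (h,pr(np.r_[p[:2],h]+k*d+w*n)) for h in (83,89,95)])
C=np.array([441,132,86.])
print("rim near pt",pr(C-28.5*d),"top",pr(C-28.5*d+[0,0,30]),"frontmost",pr(C+28.5*np.array([-.62,-.79,0])))
```

```text
-57 -11 [(83, (272, np.float64(246.3))), (89, (272, np.float64(243.0))), (95, (272, np.float64(239.7)))]
-57 11 [(83, (258, np.float64(242.7))), (89, (258, np.float64(239.4))), (95, (258, np.float64(236.1)))]
-50 -11 [(83, (274, np.float64(243.5))), (89, (274, np.float64(240.2))), (95, (274, np.float64(236.9)))]
-50 11 [(83, (260, np.float64(239.9))), (89, (260, np.float64(236.6))), (95, (260, np.float64(233.3)))]
-43 -11 [(83, (276, np.float64(240.7))), (89, (276, np.float64(237.4))), (95, (276, np.float64(234.1)))]
-43 11 [(83, (262, np.float64(237.1))), (89, (262, np.float64(233.8))), (95, (262, np.float64(230.6)))]
rim near pt (273, np.float64(232.1)) top (273, np.float64(215.5)) frontmost (279, np.float64(233.0))
```

The tip reads about z 96, as expected for open jaws, and should end near 89–91 once closed. I'll raise 2 mm for margin and close.

Request:
{"name": "jog_arm", "arguments": {
  "steps": [0, 0, 0.2, 0, 0, 0, 0, 0, 0, 0, 0, 0],
  "grip": 80
}}

```text
time: 3.9
position: [441.9, 133.0, 85.2]
eef_rot: [3.128, -0.036, 0.545]
ft_force: [0.2, -0.3, 0.8]
finger_gap: 68.5
```

Request:
{"name": "jog_arm", "arguments": {
  "steps": [0, 0, 0, 0, 0, 0, 0, 0, 0, 0, 0, 0, 0, 0, 0, 0, 0, 0, 0, 0],
  "grip": 30
}}

```text
time: 4.4
position: [442.4, 133.1, 86.2]
eef_rot: [3.128, -0.038, 0.545]
ft_force: [0.5, 0.5, 2.1]
finger_gap: 55.1
```

Request:
{"name": "jog_arm", "arguments": {
  "steps": [0, 0, 0, 0, 0, 0, 0, 0, 0, 0, 0, 0]
}}

```text
time: 4.7
position: [442.4, 133.1, 86.2]
eef_rot: [3.128, -0.038, 0.545]
ft_force: [0.5, -0.3, 1.0]
finger_gap: 55.2
```

Run:
```python
from h import *
s=capture("scene");st=read_state();print(st['position'],st['eef_rot'],st['ft_force'],st['finger_gap'])
cr=lambda im,x,y,r:cv2.resize(im[y-r:y+r,x-r:x+r],(500,500),interpolation=cv2.INTER_CUBIC)
cv2.imwrite("pics/c4.png",cv2.cvtColor(cr(s,280,215,45),cv2.COLOR_RGB2BGR))
```

```text
[442.42531479 133.11109579  86.17604579] [ 3.12790107 -0.03761188  0.54538353] [-0.1948748  -1.26663695  1.33518224] 55.188013934650115
```

View pics/c4.png

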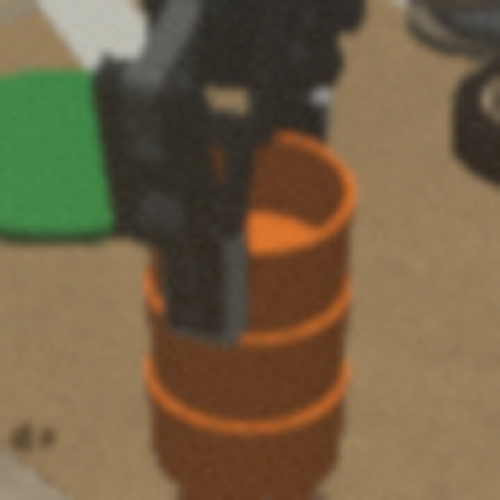

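The fingers hold the band at 55.2 mm (mid-band), with the tips by the seam. I'll lift a little and check that only the top cup rises.

Request:
{"name": "jog_arm", "arguments": {
  "steps": [0, 0, 0.5, 0, 0, 0, 0.5, 0, 0, 0, 0.5, 0, 0, 0, 0, 0]
}}

```text
time: 5.15
position: [442.1, 133.0, 102.1]
eef_rot: [3.128, -0.037, 0.545]
ft_force: [-0.5, 0.4, 1.2]
finger_gap: 55.5
```

Run:
```python
from h import *
s=capture("scene");st=read_state();print(st['position'],st['eef_rot'],st['ft_force'],st['finger_gap'])
cr=lambda im,x,y,r:cv2.resize(im[y-r:y+r,x-r:x+r],(500,500),interpolation=cv2.INTER_CUBIC)
cv2.imwrite("pics/c5.png",cv2.cvtColor(cr(s,280,215,45),cv2.COLOR_RGB2BGR))
```

```text
[441.99609536 133.00090514 101.64211053] [ 3.12829738 -0.0362839   0.54535425] [ 0.0567311   0.16984825 -0.14063723] 55.11067603497295
```

View pics/c5.png

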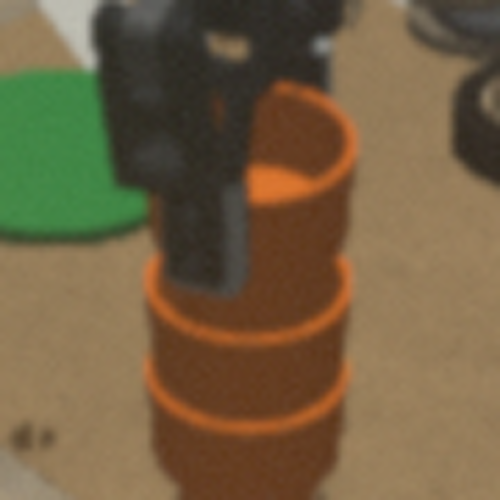

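Only the top cup rose; the next rim is still at its place. I'll lift clear.

Request:
{"name": "jog_arm", "arguments": {
  "steps": [0, 0, 1, 0, 0, 0, 1.5, 0, 0, 0, 1.5, 0, 0, 0, 1.5, 0, 0, 0, 1, 0]
}}

```text
time: 5.7
position: [441.3, 132.9, 171.5]
eef_rot: [3.129, -0.035, 0.545]
ft_force: [0.2, -0.2, -0.0]
finger_gap: 55.4
```

Request:
{"name": "jog_arm", "arguments": {
  "steps": [0.3, 1, 0, 0, 0.6, 2, 0, 0, 0.8, 2.6, 0, 0, 0.8, 2.6, 0, 0, 0.8, 2.6, 0, 0]
}}

```text
time: 6.2
position: [476.8, 244.8, 175.2]
eef_rot: [3.127, -0.042, 0.54]
ft_force: [0.8, -0.6, -0.4]
finger_gap: 55.1
```

Request:
{"name": "jog_arm", "arguments": {
  "steps": [0.8, 2.6, 0, 0, 0.8, 2.6, 0, 0, 0.5, 1.5, 0, 0, 0, 0, 0, 0, 0, 0, 0, 0]
}}

```text
time: 6.7
position: [497.2, 320.9, 170.6]
eef_rot: [3.129, -0.036, 0.545]
ft_force: [-0.0, 0.0, 0.1]
finger_gap: 55.5
```

Request:
{"name": "jog_arm", "arguments": {
  "steps": [0.3, -0.5, -2, 0, 0, 0, -2.5, 0, 0, 0, -2.5, 0, 0, 0, -2, 0, 0, 0, -1, 0]
}}

```text
time: 7.2
position: [500.4, 313.2, 70.2]
eef_rot: [3.128, -0.041, 0.542]
ft_force: [0.0, 0.0, -0.7]
finger_gap: 55.1
```

Request:
{"name": "jog_arm", "arguments": {
  "steps": [0, 0, -1, 0, 0, 0, 0, 0, 0, 0, 0, 0, 0, 0, 0, 0, 0, 0, 0, 0]
}}

```text
time: 7.7
position: [501.0, 312.3, 61.4]
eef_rot: [3.127, -0.043, 0.541]
ft_force: [0.1, -0.3, 0.8]
finger_gap: 55.2
```

Run:
```python
from h import *
s=capture("scene");t=capture("top");st=read_state();print(st['position'],st['eef_rot'],st['ft_force'],st['finger_gap'])
cr=lambda im,x,y,r:cv2.resize(im[y-r:y+r,x-r:x+r],(390,390),interpolation=cv2.INTER_CUBIC)
cv2.imwrite("pics/c6.png",cv2.cvtColor(np.hstack([cr(t,198,206,60),cr(s,250,190,60)]),cv2.COLOR_RGB2BGR))
```

```text
[500.92159357 312.29057255  61.33158135] [ 3.12727618 -0.042736    0.54077468] [-0.56475963 -0.06309812 -0.93045354] 55.35175798882003
```

View pics/c6.png

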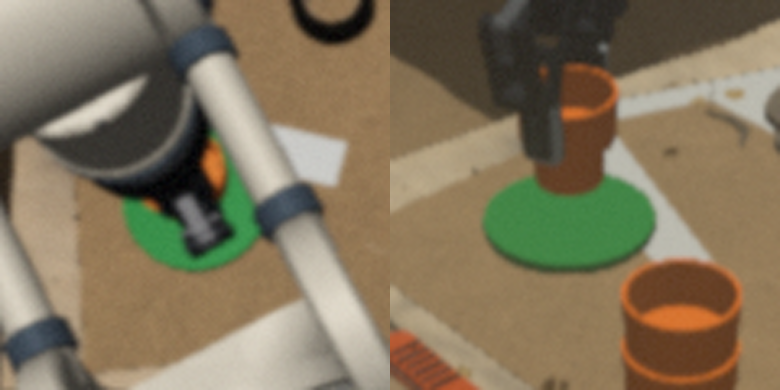

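The foot sits over the mat centre in the scene crop, and the two remaining orange cups are intact. I'll lower to just above contact, then creep.

Request:
{"name": "jog_arm", "arguments": {
  "steps": [0, 0.2, -1, 0, 0, 0, -0.7, 0, 0, 0, -0.3, 0, 0, 0, 0, 0, 0, 0, 0, 0]
}}

```text
time: 8.3
position: [500.7, 314.6, 39.3]
eef_rot: [3.127, -0.042, 0.541]
ft_force: [-0.8, -0.8, -1.0]
finger_gap: 55.1
```

Request:
{"name": "jog_arm", "arguments": {
  "steps": [0, 0, 0, 0, 0, 0, 0, 0, 0, 0, 0, 0]
}}

```text
time: 8.6
position: [500.9, 314.6, 39.6]
eef_rot: [3.127, -0.043, 0.541]
ft_force: [-0.8, -0.3, -0.3]
finger_gap: 55.5
```

Request:
{"name": "jog_arm", "arguments": {
  "steps": [0, 0, -0.3, 0, 0, 0, 0, 0, 0, 0, 0, 0]
}}

```text
time: 8.9
position: [501.1, 314.7, 36.8]
eef_rot: [3.127, -0.044, 0.541]
ft_force: [1.2, 0.2, -0.3]
finger_gap: 54.8
```

Request:
{"name": "jog_arm", "arguments": {
  "steps": [0, 0, -0.1, 0, 0, 0, 0, 0, 0, 0, 0, 0]
}}

```text
time: 9.2
position: [501.1, 314.7, 35.8]
eef_rot: [3.127, -0.044, 0.541]
ft_force: [-0.6, -0.3, -0.2]
finger_gap: 55.1
```

Request:
{"name": "jog_arm", "arguments": {
  "steps": [0, 0, -0.1, 0, 0, 0, 0, 0, 0, 0, 0, 0]
}}

```text
time: 9.5
position: [501.1, 314.7, 34.7]
eef_rot: [3.127, -0.044, 0.541]
ft_force: [-0.1, -0.7, 0.2]
finger_gap: 54.8
```

Request:
{"name": "jog_arm", "arguments": {
  "steps": [0, 0, -0.1, 0, 0, 0, 0, 0, 0, 0, 0, 0]
}}

```text
time: 9.8
position: [501.4, 314.9, 34.4]
eef_rot: [3.127, -0.044, 0.541]
ft_force: [-0.8, -0.2, -0.2]
finger_gap: 55.0
```

Request:
{"name": "jog_arm", "arguments": {
  "steps": [0, 0, -0.1, 0, 0, 0, 0, 0, 0, 0, 0, 0]
}}

```text
time: 10.1
position: [501.6, 315.0, 34.4]
eef_rot: [3.127, -0.045, 0.541]
ft_force: [-0.1, 0.2, 0.3]
finger_gap: 54.8
```

Request:
{"name": "jog_arm", "arguments": {
  "steps": [0, 0, -0.2, 0, 0, 0, 0, 0, 0, 0, 0, 0]
}}

```text
time: 10.4
position: [502.0, 315.1, 34.6]
eef_rot: [3.127, -0.047, 0.541]
ft_force: [-0.2, 0.1, -0.2]
finger_gap: 55.1
```

z has stalled at 34.4, which is the predicted contact height, so the cup is on the mat. I'll release gently.

Request:
{"name": "jog_arm", "arguments": {
  "steps": [0, 0, 0, 0, 0, 0, 0, 0, 0, 0, 0, 0, 0, 0, 0, 0],
  "grip": 72
}}

```text
time: 10.8
position: [501.6, 315.0, 33.2]
eef_rot: [3.127, -0.045, 0.541]
ft_force: [0.5, -0.1, 0.4]
finger_gap: 61.6
```

Request:
{"name": "jog_arm", "arguments": {
  "steps": [0, 0, 0, 0, 0, 0, 0, 0, 0, 0, 0, 0, 0, 0, 0, 0],
  "grip": 100
}}

```text
time: 11.2
position: [501.5, 314.9, 32.9]
eef_rot: [3.127, -0.045, 0.541]
ft_force: [1.1, -0.5, 0.2]
finger_gap: 85.6
```

Request:
{"name": "jog_arm", "arguments": {
  "steps": [0, 0, 1, 0, 0, 0, 2, 0, 0, 0, 3, 0, 0, 0, 4, 0, 0, 0, 4, 0]
}}

```text
time: 11.7
position: [497.3, 312.5, 171.3]
eef_rot: [3.127, -0.031, 0.541]
ft_force: [0.9, 0.4, -0.5]
finger_gap: 85.4
```

Request:
{"name": "jog_arm", "arguments": {
  "steps": [0, 0, 4, 0, -3, 4, 0, 0, -3, 4, 0, 0, -3, 4, 0, 0, -3, 4, 0, 0]
}}

```text
time: 12.2
position: [381.1, 471.7, 229.3]
eef_rot: [3.128, -0.053, 0.527]
ft_force: [0.9, 0.7, 0.0]
finger_gap: 85.6
```

Request:
{"name": "jog_arm", "arguments": {
  "steps": [-3, 4, 0, 0, -3, 4, 0, 0, -3, 4, 0, 0, 0, 0, 0, 0, 0, 0, 0, 0]
}}

```text
time: 12.7
position: [284.4, 596.1, 233.7]
eef_rot: [3.132, -0.057, 0.535]
ft_force: [0.7, -0.6, 0.2]
finger_gap: 85.5
```

Run:
```python
from h import *
s=capture("scene");t=capture("top")
cv2.imwrite("pics/c7.png",cv2.cvtColor(np.hstack([t[150:300,130:400],s[160:310,190:460]]),cv2.COLOR_RGB2BGR))
for nm,hl,hh,p,z in (("mat",45,80,(198,206),8),("blue",105,130,(361,206),86)):
    print(nm,circ("top",blob(t,hl,hh,p),z))
for p,z in (((198,206),64),((283,227),86)):
    b=blob(t,3,18,p,150,60);m=(b.min(0)+b.max(0))/2;print(p,b.min(0),b.max(0),circ("top",b,z))
```

```text
mat (array([501.7, 313.9]), array([87. , 95.3]))
blue (array([487.5, -21.5]), array([52.7, 64.5]))
(198, 206) [180 187] [207 214] (array([500.9, 312.6]), array([52.9, 57.9]))
(283, 227) [269 214] [297 244] (array([439.9, 131.9]), array([55.1, 60.3]))
```

View pics/c7.png

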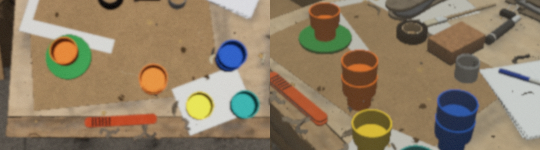

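The picture shows the cup upright on the mat, at top-camera pixel (194,200). It measures (501,313), against the mat centre at (501.5,313.5). The two orange cups are still nested at (440,132), and the blue stack measures the same as before.

```bash
python3 -c "
from cell import *
print(read_state()['dq'].round(3)); print(hand_in())"
```

```text
[-0.026 -0.012  0.011 -0.008 -0.003 -0.001]
the job is handed in; nothing more can be done
None
```

I took the top orange cup off the stack, set it upright in the middle of the green mat, and backed the gripper away. The job is handed in after about 13 s of robot time; no verdict is reported.

**Last checks, after the gripper backed off:**
- **Top orange cup:** its centre measured (501, 313) mm against about (501.5, 313.5) mm for the mat, so it is about 1 mm off.
- **Other orange cups:** still nested and upright at about (440, 132) mm, where they started.
- **Blue stack:** measured the same as before the move.

**Did not fully agree:**
- **Mat position:** the two cameras differed by about 4–5 mm, which is well inside the 20 mm allowed.
- **Mat contact:** the force reading did not clearly show it. I judged it from the height levelling off at 34.4 mm, where contact was expected.
- **Tool tilt:** the tool drifted about 2.5° during the moves, but the cup looked upright in the last picture.

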